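# Crack open the stuck resin jar

## Robot

A 6-joint arm with a two-finger parallel gripper is mounted at the origin on the work surface. World frame = base frame: x ahead of the robot, y to its left, z up, the work surface at z = 0. Lengths are in m, angles in rad, forces in N, time in s.
With the tool pointing down it reaches from about 0.275 to 0.725 m from the base axis. Payload 15.9 kg.
Tool frame: the origin (TCP) lies midway between the tips of the shut fingers; the grasp point (between the pads) lies manip.hold_point_z behind it (manip.hold_point_z is the distance from the TCP to the grasp point, in m); z points along the fingers, y is the line along which they close (so a half turn about z gives the same grasp; the last joint's range is limited). The gripper opens to 85 mm and grips with 20 to 120 N. Pads are 22 mm wide; open, the fingers measure 114 mm over their backs; the gripper's body (76 mm by 85 mm) begins 54 mm behind the grasp point. The pads swing forward as they close: fully open they stand 13 mm farther back than shut.
Start: joints at [1.113, 0.213, -0.034, 1.323, 0, 1.571], TCP at [0.221, 0.449, 0.231] pointing down, gripper open.
Joint ranges: [-2.98, 2.98], [-0.74, 1.72], [-1.14, 1.35], [-2.1, 2.04], [-1.57, 1.44], [-3.14, 3.14]. Speed limits (rad/s): [1.89, 1.89, 2.39, 2.57, 3.14, 3.14].

## Interface

Orientations are given as a unit quaternion [w, x, y, z].
In Python, from bench import telemetry, eyes, job, manip gives the robot as it stands.
- The arm moves only by the shell command python3 -m creep 'ROWS' [FORCE]. ROWS is JSON, a list of rows, each a list of 7 numbers: the finger opening in m, from 0 to 0.0854, then the shift along the tool's x, y, z in m, then the turn, a rotation vector about the tool's x, y, z in rad. In form: [[jaw, x, y, z, wx, wy, wz], ...]. A call has 1 to 10 rows; each row shifts and turns the commanded pose from where the row before left it, along the tool's axes as they then stand; what a row does not reach is not made up. A row lasts 1/10 s, in which the tool goes at most 50 mm and 8.59 degrees, less where a joint would pass 70% of its speed; a pose out of reach is approached as far as the arm can. A call with a gripper value outside its range is refused whole. The fingers move at their own pace and stop on an object; FORCE is the grip in N (left out, the last holds). Time passes only in rows, so rows that do not move let the fingers close. It gives the time, the measured TCP pose, the force, the opening and the grip force at its end, in the units of the state.
- telemetry.read_state(): the state, without advancing time (a new reading comes with each control period).
- eyes.read_camera(name): name is "scene" or "top"; returns a dict with "color" (420x560x3 uint8, red, green, blue), "intrinsics" (3x3 intrinsics, pixels), "k1" (the pictures are not rectified: a ray, as slopes to the right and down, at radius r is drawn at 1 + k1 r^2 times it, then the intrinsics apply), "pose" (4x4, takes a point from camera to world coordinates). Camera axes: x right, y down, z forward; pixel columns grow to the right and rows downward; lengths in m; the calibration is good to about 2 mm. A picture is of the moment at which its call begins. There is no depth.
- job.hand_in(): hands the job in; it is judged then, once.
The state is a dict: "clock": time; "qpos": joint angles; "joint_vel": joint speeds; "tau": joint torques, N m; "ee_pos": TCP position; "ee_rot": TCP orientation; "wrist_force": force on the tool from outside, world axes, zero at the start; "ft_torque": the same for the moment, N m; "finger_gap": opening from 0.0 (shut) to 1.0 (fully open); "grip_force": force on a finger pad.
Only numpy, scipy, OpenCV 4.12 (cv2) and the standard library are available. Lean on these libraries where they do the work, as an engineer would, in place of code of your own. Each camera call takes 0.05 s, during which the arm holds its last target. There are 200 camera calls.

## Task

The screw cap of the square amber jar is stuck with dried resin: break it loose anticlockwise with a short hard twist, spin it the rest of the way off, and lay it gently, top up, in the steel tray. The jar only stands on a foam cushion in its wooden block, so follow the rising cap by feel, neither leaning on the jar nor lifting it with the cap, and leave it standing fully home. Do not disturb the sherd, the brush or the red tin.

Things in the scene. Friction and masses are not known exactly. Their poses are not given: they have to be found in the camera images.
- block: Wooden jar block screwed to the bench: 112 x 112 mm, 60 mm high, with a 72 mm square recess open at the top. In it lies a grey foam cushion, its top 10 mm above the bench under the jar's weight, that gives 1 mm per 8 N. Origin: centre of the block's underside, z up. It cannot move.
- jar: Square amber glass jar, 70 x 70 mm, about 0.75 kg, loose in the recess with 1 mm play all round: it cannot turn, but a pull of 7 to 10 N lifts it and a push of over about 12 N strains it. Origin: centre of its underside (10 mm above the bench), z up. Body to 64 mm above the origin, rounded shoulder 52 mm wide up to 73 mm, then a round neck 41 mm wide, 50 mm over its thread.
- jar_mouth (a point): Centre of the white seal disc on the jar's mouth, 101 mm above the jar's origin, hidden in the cap until it is off. Axes as the jar's.
- cap: Black ribbed screw cap, 58 mm across, 24 mm high, 50 g, with a amber-yellow smear of dried resin at one side of its top. Origin: centre of its lower rim, z up, x towards the smear. Tight at the start: origin 80 mm above the jar's, x axes of cap and jar parallel. Grip it by its sides from above. Turned anticlockwise (seen from above) it loosens.
- cap_top (a point): Centre of the cap's top, 24 mm above its origin. Two lumps of resin hold the cap for its first 15 to 20 degrees (1 to 2 N m; a 20 N grip slips, 80 N holds); then it turns almost freely. The coarse thread drives it up some millimetres as it turns, with 1.5 mm of play up, down and sideways, and lets go after 125 to 150 degrees; pulled sooner, the cap takes the jar with it.
- tray: Shallow stainless tray, 170 (x) x 150 (y) mm, walls 3 mm thick and 14 mm high, floor 3 mm above the bench. Origin: centre of its underside, z up. Fixed.
- sherd: Loose curved terracotta sherd, about 80 x 55 mm, 15 mm high. Origin: centre of its underside. To be left alone.
- brush: Loose small brush, 150 mm long, lying along its x axis, about 20 mm high. Origin: middle of its underside. To be left alone.
- tin: Round red tin, 96 mm across, rim 45 mm high, heaped with clothes pegs to about 65 mm. Origin: centre of its underside. To be left alone.
Not all that is in view belongs to the job. There is more than one size of the cap; the one meant has the size given above.

How it is judged:
On the way, in this order (a step that is already met when the one before it is completed fails the run):
1. the cap has been broken loose: turned more than 0.35 rad on the jar while still on its thread (angle between the x axis of cap and the x axis of jar, either way round above 0.35 rad and z of cap in the frame of jar below 0.086 m and angle between cap's own z axis and vertical below 0.12 rad), for 0.1 s.
2. the cap is off: its lower rim is above the jar's mouth, the jar still home in the block (z of cap in the frame of jar above 0.106 m and z of jar in the frame of block below 0.013 m and angle between jar's own z axis and vertical below 0.05 rad), for 0.1 s.
At the end, for the whole second after the job is handed in: The cap lies flat and top up (within 0.1 rad) on the tray's floor inside its walls, released and at rest; the jar stands upright (0.05 rad) and fully home in the block (within 3 mm of its starting height) (x of cap in the frame of tray between -0.055 and 0.055 m and y of cap in the frame of tray between -0.045 and 0.045 m and z of cap in the frame of tray below 0.008 m and angle between cap's own z axis and vertical below 0.1 rad and linear speed of cap below 0.02 m/s and z of jar in the frame of block below 0.013 m and angle between jar's own z axis and vertical below 0.05 rad); the robot touches nothing.
It fails at once if the jar is pulled up more than 4 mm out of its seat, or tipped (z of jar in the frame of block above 0.014 m or angle between jar's own z axis and vertical above 0.1 rad).
It fails at once if the jar is leaned on: pushed more than 1.5 mm (12 N) down into its cushion (z of jar in the frame of block below 0.0085 m).
It fails at once if the cap is dropped or slammed into the tray (faster than 0.4 m/s within 20 mm of its floor) (horizontal distance between cap and tray below 0.11 m and z of cap in the frame of tray below 0.023 m and linear speed of cap above 0.4 m/s).
It fails at once if the sherd, the brush or the tin is moved more than 20 mm (distance of any of sherd, brush, tin from where it was at the start of the episode above 0.02 m).
It also fails if it takes over 58 s, if anything falls off the work surface, if the arm or the gripper's body presses on something with over 40 N, if the wrist force passes 120 N, or if a joint passes its speed limit or range.

## Working session

There is one attempt and no reset: what is moved stays moved. The work goes in short steps, Python scripts to look and compute and a shell command to move; the robot and the scene stay as the last step left them, time stands still between calls to the robot, and variables do not carry over. Pictures are saved under pics/ and viewed, at most 10 in all, crops included, and the job is handed in when it is done.

```bash
mkdir -p pics; ls; python3 - <<'E'
from bench import telemetry, eyes, job, manip
import cv2,numpy as np
print(telemetry.read_state()); print([ (k,getattr(manip,k)) for k in dir(manip) if k[0]!='_'])
for n in ("scene","top"):
    c=eyes.read_camera(n); print(n,c["intrinsics"],c["k1"],c["pose"])
    cv2.imwrite(f"pics/{n}0.png",c["color"][:,:,::-1])
E
```

```text
pics
{'clock': 0.0, 'qpos': array([ 1.11299737e+00,  2.13365078e-01, -3.50683982e-02,  1.32349695e+00,
        8.82805033e-06,  1.57081489e+00]), 'joint_vel': array([-0.00106453,  0.00039972,  0.00098141, -0.00032692, -0.00053004,
        0.00060729]), 'tau': array([-5.18091547e-03, -6.86165500e+01,  4.87115300e+01,  1.78057922e-02,
       -5.69083804e-04, -2.65661072e-06]), 'ee_pos': array([0.22083251, 0.44820569, 0.23080801]), 'ee_rot': array([-1.32960136e-04,  2.26914849e-01,  9.73914436e-01, -5.51256557e-04]), 'wrist_force': array([ 0.4114346 , -0.30259463,  0.53522325]), 'ft_torque': array([-0.01756755,  0.03448174,  0.08557283]), 'grip_force': 0.0, 'finger_gap': 1.0005101692698175}
[('IKError', <class 'bench.IKError'>), ('hold_point_z', 0.0187)]
scene [[424.46628541   0.         283.46732855]
 [  0.         424.46628541 209.65208208]
 [  0.           0.           1.        ]] -0.0782805296132806 [[-0.01938625  0.54752716 -0.83656332  1.29701801]
 [ 0.99980838  0.01288836 -0.01473387  0.04733317]
 [ 0.00271474 -0.83668865 -0.5476721   0.56957629]
 [ 0.          0.          0.          1.        ]]
top [[541.94240629   0.         286.16591322]
 [  0.         541.94240629 212.6651625 ]
 [  0.           0.           1.        ]] -0.07936355647954303 [[ 0.01818006 -0.99332587  0.11389995  0.44286981]
 [-0.99974975 -0.01954542 -0.01088204  0.03697837]
 [ 0.01303563 -0.11367361 -0.99343263  1.13984915]
 [ 0.          0.          0.          1.        ]]
```

View pics/scene0.png

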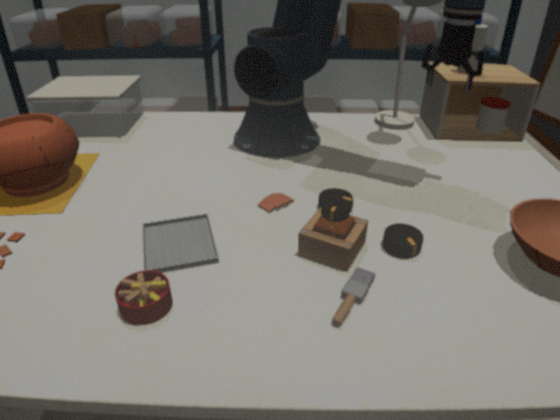

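View pics/top0.png

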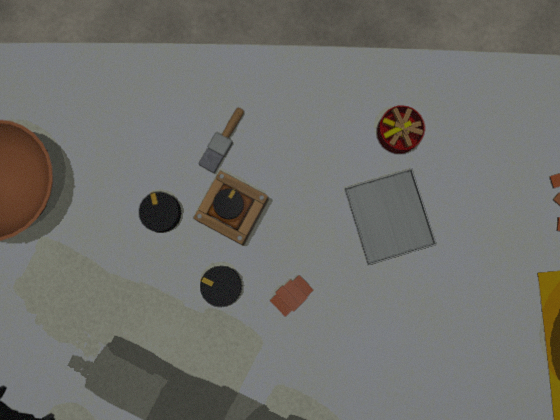

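The scene view shows the jar in its block at about (335,230), its cap at (335,200), the tray at (180,242), the tin at (144,297) and the brush at (352,295). In the top view the jar cap is at (230,203), the block at (232,208) and the tray at (390,217). Two larger decoy caps lie at (160,212) and (221,286). I'll zoom in to measure.

```bash
python3 - <<'E'
import cv2,numpy as np
s=cv2.imread("pics/scene0.png");t=cv2.imread("pics/top0.png")
a=cv2.resize(s[180:275,290:375],None,fx=6,fy=6,interpolation=cv2.INTER_CUBIC)
b=cv2.resize(t[160:255,185:280],None,fx=6,fy=6,interpolation=cv2.INTER_CUBIC)
f=lambda im:np.clip(im.astype(float)*1.8,0,255).astype(np.uint8)
cv2.imwrite("pics/sc.png",f(a));cv2.imwrite("pics/tc.png",f(b))
E
```

```text
(no output)
```

View pics/sc.png

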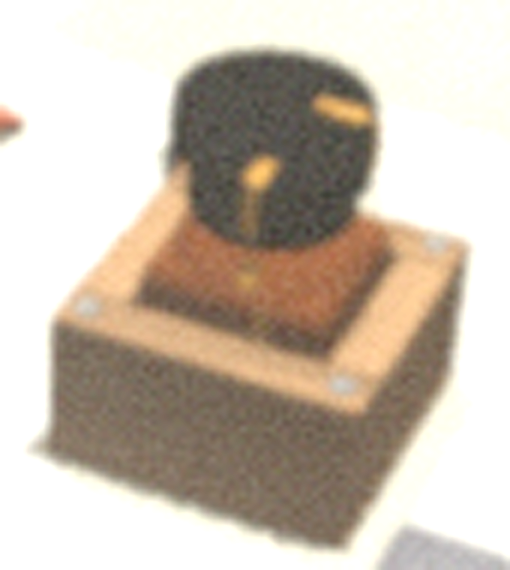

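View pics/tc.png

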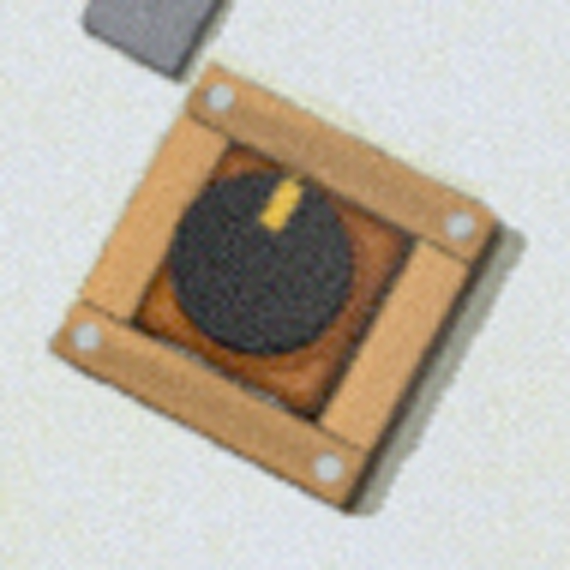

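The zoomed crops show the block's top corners in the scene crop at (52,318), (360,410) and (466,243). In the top crop they are at (208,65), (497,213), (350,512) and (50,345). The cap disc is centred at about (262,262) in the top crop, with its smear running from (273,222) to (290,185). In the scene crop the smear runs from (272,160) to (250,183), and the smear at (345,110) belongs to the decoy behind.

```bash
cat > h.py <<'E'
import numpy as np
from scipy.optimize import least_squares
K={};
def setcam(n,f,cx,cy,k1,P): K[n]=(f,cx,cy,k1,np.array(P))
setcam("s",424.466,283.467,209.652,-0.07828,[[-0.01938625,0.54752716,-0.83656332,1.29701801],[0.99980838,0.01288836,-0.01473387,0.04733317],[0.00271474,-0.83668865,-0.5476721,0.56957629]])
setcam("t",541.942,286.166,212.665,-0.07936,[[0.01818006,-0.99332587,0.11389995,0.44286981],[-0.99974975,-0.01954542,-0.01088204,0.03697837],[0.01303563,-0.11367361,-0.99343263,1.13984915]])
def proj(n,X):
    f,cx,cy,k,P=K[n]; c=(np.atleast_2d(X)-P[:,3])@P[:,:3]; s=c[:,:2]/c[:,2:]
    s=s*(1+k*(s**2).sum(1,keepdims=True)); return s*f+[cx,cy]
def tri(obs):  # [(cam,(u,v))]
    r=least_squares(lambda X:np.concatenate([proj(n,X)[0]-p for n,p in obs]),[.45,0,.05]); return r.x,np.abs(r.fun).max()
cs=lambda p:np.array([290,180])+(np.array(p)+.5)/6-.5
ct=lambda p:np.array([185,160])+(np.array(p)+.5)/6-.5
def rect(obs,lx,ly,x0): # obs (cam,(sx,sy),px): fit x,y,z,yaw
    def pt(v,s):
        c,d=np.cos(v[3]),np.sin(v[3]); a,b=s[0]*lx/2,s[1]*ly/2
        return [v[0]+c*a-d*b,v[1]+d*a+c*b,v[2]]
    r=least_squares(lambda v:np.concatenate([proj(n,pt(v,s))[0]-p for n,s,p in obs]),x0); return r.x,r.fun.round(1)
E
python3 - <<'E'
from h import *
np.set_printoptions(precision=4,suppress=True)
# top image: up=+x(ish), left=+y
o={}
T={'far':(208,65),'R':(497,213),'near':(350,512),'L':(50,345)}
S={'R':(52,318),'far':(360,410),'L':None}
for k,a,b in (('R(497,213)',(497,213),(52,318)),('far(208,65)',(208,65),(360,410)),('L(50,345)',(50,345),(466,243))):
    print(k,tri([('t',ct(a)),('s',cs(b))]))
print(tri([('t',ct((273,222))),('s',cs((272,160)))]),tri([('t',ct((290,185))),('s',cs((250,183)))]))
obs=[('t',(1,-1),ct((497,213))),('t',(1,1),ct((208,65))),('t',(-1,1),ct((50,345))),('t',(-1,-1),ct((350,512))),
     ('s',(1,-1),cs((52,318))),('s',(1,1),cs((360,410))),('s',(-1,1),cs((466,243)))]
b,f=rect(obs,.112,.112,[.45,.13,.06,-.4]);print('block',b,f)
# cap disc top at z=.114: outline extremes
c,s=np.cos(b[3]),np.sin(b[3]); th=np.linspace(0,2*np.pi,200)
for x,y in [(b[0],b[1])]:
    pts=[[x+.029*np.cos(t),y+.029*np.sin(t),z] for t in th for z in (.09,.114)]
    q=(proj('t',pts)-[185,160]+.5)*6-.5; print('pred disc',q.min(0),q.max(0))
tr=[('t',(1,1),(345,188)),('t',(1,-1),(411,169)),('t',(-1,-1),(436,243)),('t',(-1,1),(369,264))]
ts=[('s',(-1,1),(209,215)),('s',(-1,-1),(143,222)),('s',(1,-1),(143,270)),('s',(1,1),(217,262))]
for lx,ly in ((.17,.15),(.15,.17)):print('tray',rect(tr+ts,lx,ly,[.45,-.15,.014,.2]))
for n,p in (('tin',(400,129)),('brush',(220,140)),('sherd',(291,295)),('capA',(160,212)),('capB',(221,286))):
    r=least_squares(lambda v:proj('t',[v[0],v[1],.02])[0]-p,[.4,0]).x;print(n,r)
E
```

```text
R(497,213) (array([0.6017, 0.0644, 0.0592]), np.float64(0.4190380979497377))
far(208,65) (array([0.6502, 0.1632, 0.0596]), np.float64(0.4794496874676497))
L(50,345) (array([0.5542, 0.2121, 0.0595]), np.float64(0.07462515436043304))
(array([0.5892, 0.135 , 0.1157]), np.float64(0.8927318627889917)) (array([0.6013, 0.1285, 0.1145]), np.float64(0.06957006792760012))
block [ 0.5766  0.1378  0.0591 -0.4594] [ 0.4 -0.1 -0.4 -0.7 -0.5  1.5 -1.1 -0.6 -1.2  0.1 -0.4  0.7  0.  -0.6]
pred disc [167.1624 171.255 ] [354.3143 359.6902]
tray (array([ 0.5702, -0.1948,  0.0098,  0.2898]), array([-0.1, -1.3,  1. , -0.7, -0.5,  2. , -1.4,  0.4, -1.5, -0.5, -0.3,
        2. , -0.3,  1.7,  0.8, -2.8]))
tray (array([ 0.5695, -0.1952,  0.0074,  0.2886]), array([-3.3,  4.9,  6.7,  3.1,  2.3, -3.4, -7.4, -2.6,  3.3,  1.9, -4.6,
        5.8, -5.3, -0.1,  4.8, -5.9]))
tin [ 0.7558 -0.2151]
brush [0.7231 0.1674]
sherd [0.4017 0.0117]
capA [0.5675 0.2875]
capB [0.4173 0.1556]
```

```bash
python3 -m creep '[[0.0854,-0.03,-0.008,0,0,0,0],[0.0854,-0.035,-0.0095,0,0,0,0],[0.0854,-0.035,-0.0095,0,0,0,0],[0.0854,-0.035,-0.0095,0,0,0,0],[0.0854,-0.035,-0.0095,0,0,0,0],[0.0854,-0.035,-0.0095,0,0,0,0],[0.0854,-0.035,-0.0095,0,0,0,0],[0.0854,-0.035,-0.0095,0,0,0,0],[0.0854,-0.035,-0.0095,0,0,0,0],[0.0854,-0.03,-0.008,0,0,0,0]]'
python3 -m creep '[[0.0854,-0.03,-0.008,0,0,0,0],[0.0854,-0.03,-0.008,0,0,0,0],[0.0854,-0.03,-0.008,0,0,0,0],[0.0854,-0.02,-0.006,0,0,0,0],[0.0854,0,0,0,0,0,0.1],[0.0854,0,0,0,0,0,0.1],[0.0854,0,0,0,0,0,0.1],[0.0854,0,0,0,0,0,0],[0.0854,0,0,0,0,0,0]]'
cat > go.py <<'E'
import sys
from bench import telemetry
from scipy.spatial.transform import Rotation as R
import numpy as np
np.set_printoptions(precision=4,suppress=True)
s=telemetry.read_state(); q=s['ee_rot']; r=R.from_quat([q[1],q[2],q[3],q[0]])
print(s['clock'],'q',s['qpos'],'p',s['ee_pos'],'F',s['wrist_force'],'M',s['ft_torque'],'gap',s['finger_gap'],s['grip_force'])
print('yawx',np.arctan2(*r.as_matrix()[1::-1,0]),'tilt',r.as_matrix()[:,2])
if len(sys.argv)>3: print('tool delta',r.inv().apply(np.array(sys.argv[1:4],float)-s['ee_pos']))
E
python3 go.py 0.5768 0.1373 0.15
```

```text
clock: 1.1
ee_pos: [0.4863, 0.2142, 0.231]
ee_rot: [-0.0, 0.227, 0.974, -0.0]
wrist_force: [0.3, 0.9, -0.1]
finger_gap: 1.002
grip_force: 0.0
clock: 2.0
ee_pos: [0.5706, 0.1402, 0.2311]
ee_rot: [-0.0, 0.368, 0.93, -0.0]
wrist_force: [0.2, -1.1, 1.1]
finger_gap: 1.001
grip_force: 0.0
2.0 q [ 0.2409  0.3999  0.2209  1.3922 -0.      0.9956] p [0.5706 0.1402 0.2311] F [ 0.1568 -1.1258  1.1383] M [ 0.03    0.028  -0.0042] gap 1.0006140949808964 0.0
yawx 2.3868586881674125 tilt [-0.0005 -0.0001 -1.    ]
tool delta [-0.0065  0.0022  0.0811]
```

```bash
python3 -m creep '[[0.0854,-0.0065,0.0022,0.01,0,0,0],[0.0854,0,0,0.02,0,0,0.1],[0.0854,0,0,0.02,0,0,0.1],[0.0854,0,0,0.016,0,0,0.1],[0.0854,0,0,0.015,0,0,0.1],[0.0854,0,0,0,0,0,0.1],[0.0854,0,0,0,0,0,0.1],[0.0854,0,0,0,0,0,0],[0.0854,0,0,0,0,0,0]]'
python3 go.py 0.5768 0.1373 0.084
python3 - <<'E'
from bench import eyes
import cv2,numpy as np
c=eyes.read_camera("scene")["color"][:,:,::-1]; d=eyes.read_camera("top")["color"][:,:,::-1]
f=lambda im:np.clip(cv2.resize(im,None,fx=4,fy=4,interpolation=cv2.INTER_CUBIC).astype(float)*1.8,0,255).astype(np.uint8)
cv2.imwrite("pics/a1.png",np.hstack([f(c[120:250,290:380]),f(d[150:280,185:285])]))
E
```

```text
clock: 2.9
ee_pos: [0.577, 0.1372, 0.1498]
ee_rot: [-0.0, 0.626, 0.779, -0.0]
wrist_force: [1.1, -0.5, -0.3]
finger_gap: 1.001
grip_force: 0.0
2.9 q [ 0.2334  0.4304  0.0611  1.2018 -0.      1.5874] p [0.577  0.1372 0.1498] F [ 1.1143 -0.4687 -0.2905] M [-0.0121  0.054   0.0305] gap 1.0014420592258046 0.0
yawx 1.7876572517778586 tilt [-0.0003 -0.0001 -1.    ]
tool delta [ 0.0002 -0.0002  0.0658]
```

View pics/a1.png

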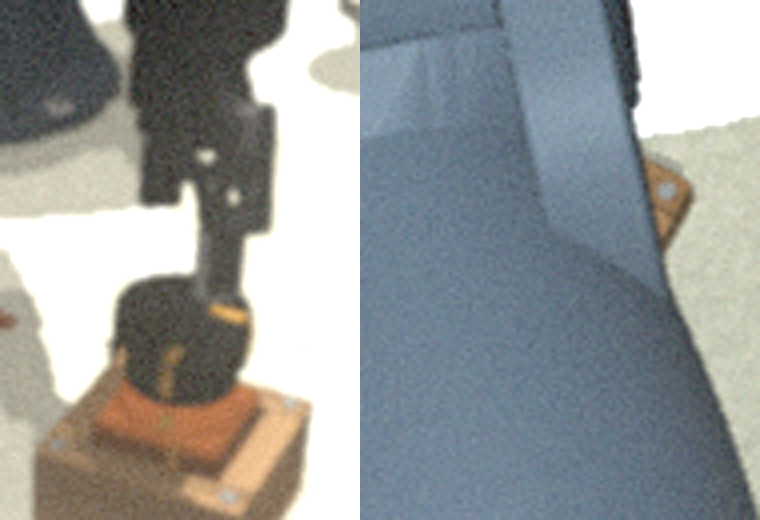

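The crop shows the near finger's tip at about (220,300), above and to the right of the cap (centre about (180,340)). The arm hides the jar in the top view. I'll check this against the projection.

```bash
python3 - <<'E'
from h import *
f=lambda X:((proj('s',X)-[290,120]+.5)*4-.5).round(0)
y=np.array([.977,.215,0]);c=np.array([.577,.1372,0])
print('finger',f([c+y*d+[0,0,z] for d in (.0425,.057) for z in (.150,.163)]))
for z in(.09,.114):
  q=f([[.5768+.029*np.cos(t),.1373+.029*np.sin(t),z] for t in np.linspace(0,6.28,90)]);print('cap',z,q.min(0),q.max(0))
E
```

```text
finger [[212. 319.]
 [214. 296.]
 [221. 336.]
 [224. 312.]]
cap 0.09 [120. 345.] [234. 408.]
cap 0.114 [122. 306.] [238. 368.]
```

```bash
python3 -m creep '[[0.0854,0,0,0.016,0,0,0],[0.0854,0,0,0.02,0,0,0],[0.0854,0,0,0.016,0,0,0],[0.0854,0,0,0.009,0,0,0],[0.0854,0,0,0.005,0,0,0],[0.0854,0,0,0,0,0,0]]' && python3 go.py .5768 .1373 .084; python3 -m creep '[[0.056,0,0,0,0,0,0],[0.056,0,0,0,0,0,0],[0.056,0,0,0,0,0,0],[0.056,0,0,0,0,0,0],[0.056,0,0,0,0,0,0],[0.056,0,0,0,0,0,0]]' 20; python3 go.py
```

```text
clock: 3.6
ee_pos: [0.5769, 0.1373, 0.0841]
ee_rot: [-0.0, 0.628, 0.778, -0.0]
wrist_force: [-0.6, 0.3, 0.8]
finger_gap: 1.0
grip_force: 0.0
3.6 q [ 0.2336  0.4678 -0.0525  1.0509 -0.      1.5907] p [0.5769 0.1373 0.0841] F [-0.6463  0.3255  0.8005] M [ 0.0647  0.0057 -0.0081] gap 1.0002151886588837 0.0
yawx 1.7844718397177972 tilt [-0.0004 -0.0001 -1.    ]
tool delta [ 0.     -0.0001  0.0001]
clock: 4.2
ee_pos: [0.5773, 0.1374, 0.0847]
ee_rot: [0.0, 0.628, 0.778, 0.0]
wrist_force: [0.6, 0.3, 5.1]
finger_gap: 0.674
grip_force: 21.1
4.2 q [ 0.2336  0.4672 -0.0521  1.0508 -0.      1.5914] p [0.5773 0.1374 0.0847] F [0.5782 0.3341 5.1035] M [ 0.1093 -0.1928  0.0361] gap 0.6738592517895162 21.08627321664244
yawx 1.7838335510236691 tilt [ 0.0008  0.0002 -1.    ]
```

```bash
python3 -m creep '[[0.056,0,0,-0.0005,0,0,0],[0.056,0,0,0,0,0,0]]' 20; python3 -m creep '[[0.05,0,0,0,0,0,0]]' 45;python3 -m creep '[[0.05,0,0,0,0,0,0],[0.05,0,0,0,0,0,0]]' 70; python3 go.py
```

```text
clock: 4.4
ee_pos: [0.5771, 0.1373, 0.0848]
ee_rot: [0.0, 0.628, 0.778, 0.0]
wrist_force: [1.4, 0.6, 2.6]
finger_gap: 0.675
grip_force: 21.3
clock: 4.5
ee_pos: [0.5771, 0.1374, 0.0849]
ee_rot: [0.0, 0.628, 0.778, 0.0]
wrist_force: [0.7, 0.7, 4.2]
finger_gap: 0.669
grip_force: 46.9
clock: 4.7
ee_pos: [0.5771, 0.1373, 0.0849]
ee_rot: [0.0, 0.628, 0.778, 0.0]
wrist_force: [2.0, 0.1, 5.1]
finger_gap: 0.663
grip_force: 73.0
4.7 q [ 0.2337  0.4671 -0.0515  1.0519  0.      1.5914] p [0.5771 0.1373 0.0849] F [1.9729 0.0922 5.117 ] M [ 0.2132 -0.3364 -0.0031] gap 0.6626796171719901 73.02840574644506
yawx 1.7837976178482335 tilt [ 0.0003  0.0001 -1.    ]
```

```bash
python3 -m creep '[[0.045,0,0,-0.0006,0,0,0],[0.045,0,0,0,0,0,0]]' 100; python3 go.py; python3 -m creep '[[0.045,0,0,0,0,0,-0.08],[0.045,0,0,0,0,0,-0.1]]'; python3 go.py
```

```text
clock: 4.9
ee_pos: [0.577, 0.1373, 0.0854]
ee_rot: [-0.0, 0.628, 0.778, -0.0]
wrist_force: [2.5, 0.2, 2.6]
finger_gap: 0.653
grip_force: 105.3
4.9 q [ 0.2336  0.4668 -0.0508  1.0533  0.      1.5914] p [0.577  0.1373 0.0854] F [2.5211 0.2154 2.6176] M [ 0.1254 -0.4186  0.0305] gap 0.652930537080703 105.31386818736792
yawx 1.7837985047454044 tilt [-0. -0. -1.]
clock: 5.1
ee_pos: [0.5771, 0.1367, 0.0854]
ee_rot: [0.0, 0.555, 0.832, -0.0]
wrist_force: [4.8, -2.3, 4.5]
finger_gap: 0.654
grip_force: 105.5
5.1 q [ 0.2332  0.4667 -0.0508  1.0533 -0.0011  1.409 ] p [0.5771 0.1367 0.0854] F [ 4.7898 -2.3307  4.4819] M [-0.4715 -1.0257 -1.4931] gap 0.6537104327827612 105.5062032558908
yawx 1.9657901410643834 tilt [ 0.0002 -0.001  -1.    ]
```

```bash
python3 -m creep '[[0.045,0,0,-0.0004,0,0,-0.12],[0.045,0,0,-0.0003,0,0,-0.12]]'; python3 go.py;python3 -m creep '[[0.045,0,0,-0.0003,0,0,-0.06],[0.045,0,0,0,0,0,0]]'; python3 go.py
```

```text
clock: 5.3
ee_pos: [0.5777, 0.1367, 0.0861]
ee_rot: [0.001, 0.45, 0.893, -0.0]
wrist_force: [1.1, 2.0, 0.9]
finger_gap: 0.658
grip_force: 107.1
5.3 q [ 0.233   0.4666 -0.0493  1.0539 -0.0011  1.1669] p [0.5777 0.1367 0.0861] F [1.1136 2.0284 0.9427] M [ 0.3502 -0.2662  0.0303] gap 0.6577085606084679 107.08879575411416
yawx 2.207694406735777 tilt [ 0.0013 -0.0009 -1.    ]
clock: 5.5
ee_pos: [0.577, 0.1374, 0.0862]
ee_rot: [-0.0, 0.425, 0.905, 0.0]
wrist_force: [2.4, 2.7, -0.6]
finger_gap: 0.658
grip_force: 107.1
5.5 q [ 0.2336  0.4663 -0.0493  1.0553  0.0002  1.1105] p [0.577  0.1374 0.0862] F [ 2.4021  2.659  -0.6102] M [ 0.5456 -0.595   0.0831] gap 0.6578003009953487 107.08904712117061
yawx 2.264743851161709 tilt [-0.0001  0.0002 -1.    ]
```

```bash
for i in 1; do python3 -m creep '[[0.045,0,0,-0.0002,0,0,-0.14],[0.045,0,0,-0.0002,0,0,-0.14],[0.045,0,0,-0.0002,0,0,-0.14]]' 70; done; python3 -m creep '[[0.045,0,0,-0.0002,0,0,-0.14],[0.045,0,0,-0.0002,0,0,-0.14]]'; python3 go.py
```

```text
clock: 5.8
ee_pos: [0.5773, 0.1371, 0.0872]
ee_rot: [0.0, 0.225, 0.974, -0.0]
wrist_force: [3.6, -1.3, 3.2]
finger_gap: 0.652
grip_force: 107.6
clock: 6.0
ee_pos: [0.5777, 0.1373, 0.0879]
ee_rot: [0.001, 0.087, 0.996, 0.0]
wrist_force: [5.5, 1.7, 5.8]
finger_gap: 0.65
grip_force: 107.7
6.0 q [ 0.2335  0.465  -0.0469  1.0574 -0.0003  0.4082] p [0.5777 0.1373 0.0879] F [5.5203 1.7482 5.7638] M [ 0.3004 -1.1469 -0.1707] gap 0.6504174477280145 107.71720566310023
yawx 2.9668751515338845 tilt [ 0.0015  0.     -1.    ]
```

```bash
python3 -m creep '[[0.045,0,0,-0.0008,0,0,0],[0.045,0,0,-0.0004,0,0,-0.14],[0.045,0,0,-0.0003,0,0,-0.14]]'; python3 -m creep '[[0.045,0,0,-0.0004,0,0,-0.14],[0.045,0,0,-0.0003,0,0,-0.14]]'; python3 go.py
```

```text
clock: 6.3
ee_pos: [0.5776, 0.1377, 0.0891]
ee_rot: [0.001, -0.051, 0.999, 0.0]
wrist_force: [7.3, 4.2, 1.1]
finger_gap: 0.654
grip_force: 107.3
clock: 6.5
ee_pos: [0.5778, 0.1381, 0.0901]
ee_rot: [0.001, -0.19, 0.982, 0.001]
wrist_force: [7.1, 7.2, 3.6]
finger_gap: 0.652
grip_force: 107.4
6.5 q [ 0.234   0.4636 -0.0432  1.0619  0.0011 -0.1481] p [0.5778 0.1381 0.0901] F [7.1123 7.1614 3.6152] M [ 1.4507 -1.4738 -0.2078] gap 0.6519515170638215 107.42915283672914
yawx -2.7594716519712836 tilt [ 0.0018  0.0015 -1.    ]
```

```bash
python3 -m creep '[[0.045,-0.0011,0.0005,-0.0005,0,0,0],[0.045,0,0,0,0,0,0]]'; python3 go.py; python3 -m creep '[[0.045,0,0,-0.0004,0,0,-0.14],[0.045,0,0,-0.0003,0,0,-0.14]]'; python3 go.py
```

```text
clock: 6.7
ee_pos: [0.5777, 0.1383, 0.0901]
ee_rot: [-0.0, -0.187, 0.982, 0.0]
wrist_force: [2.1, 2.4, 3.7]
finger_gap: 0.654
grip_force: 107.5
6.7 q [ 0.2349  0.4655 -0.0402  1.0653  0.0002 -0.142 ] p [0.5777 0.1383 0.0901] F [2.0703 2.4139 3.7259] M [ 0.5161 -0.4786 -0.0315] gap 0.6540981701441512 107.53178401199307
yawx -2.764635375229396 tilt [-0.0003  0.0001 -1.    ]
clock: 6.9
ee_pos: [0.5781, 0.1386, 0.091]
ee_rot: [0.0, -0.325, 0.946, 0.0]
wrist_force: [5.0, 5.6, 3.5]
finger_gap: 0.655
grip_force: 107.5
6.9 q [ 0.235   0.4649 -0.0389  1.0662  0.0007 -0.4279] p [0.5781 0.1386 0.091 ] F [4.9705 5.5537 3.4803] M [ 1.1652 -0.921  -0.1791] gap 0.6545428506734448 107.46820737015355
yawx -2.4787236269419792 tilt [ 0.0006  0.0009 -1.    ]
```

```bash
python3 -m creep '[[0.045,-0.0008,0.0001,-0.0005,0,0,-0.14],[0.045,0,0,-0.0004,0,0,-0.14]]'; python3 go.py; python3 -m creep '[[0.045,-0.0003,0,-0.0004,0,0,-0.14],[0.045,0,0,-0.0004,0,0,-0.14]]'; python3 go.py
```

```text
clock: 7.1
ee_pos: [0.5784, 0.1391, 0.0919]
ee_rot: [0.0, -0.454, 0.891, 0.0]
wrist_force: [1.8, 5.6, 4.2]
finger_gap: 0.651
grip_force: 107.5
7.1 q [ 0.2357  0.4656 -0.0354  1.0695  0.0007 -0.7075] p [0.5784 0.1391 0.0919] F [1.8055 5.6078 4.2283] M [ 0.9732 -0.4265 -0.1401] gap 0.6506969576045407 107.50194853928349
yawx -2.1983600904084555 tilt [ 0.0002  0.0007 -1.    ]
clock: 7.3
ee_pos: [0.5784, 0.1394, 0.0926]
ee_rot: [0.0, -0.574, 0.819, 0.0]
wrist_force: [1.4, 5.2, 2.0]
finger_gap: 0.65
grip_force: 107.4
7.3 q [ 0.2361  0.4654 -0.0337  1.0717  0.0009 -0.9873] p [0.5784 0.1394 0.0926] F [1.4497 5.1997 2.0458] M [ 1.1516 -0.1489 -0.0833] gap 0.6499928699742891 107.42644744358017
yawx -1.918251250815459 tilt [-0.0003  0.0009 -1.    ]
```

```bash
python3 -m creep '[[0.045,-0.0007,0,-0.0004,0,0,-0.14],[0.045,0,0,-0.0003,0,0,-0.12]]'; python3 -m creep '[[0.045,-0.0003,0,-0.0006,0,0,0],[0.045,0,0,-0.0006,0,0,0]]'; python3 go.py
```

```text
clock: 7.5
ee_pos: [0.5779, 0.1396, 0.0927]
ee_rot: [-0.001, -0.675, 0.737, 0.001]
wrist_force: [-0.2, 2.8, -0.9]
finger_gap: 0.654
grip_force: 107.1
clock: 7.7
ee_pos: [0.5781, 0.1398, 0.0939]
ee_rot: [-0.001, -0.673, 0.74, 0.0]
wrist_force: [-0.5, 1.9, -1.4]
finger_gap: 0.655
grip_force: 107.0
7.7 q [ 0.2373  0.4655 -0.0299  1.0769 -0.     -1.2388] p [0.5781 0.1398 0.0939] F [-0.4995  1.9071 -1.3767] M [ 0.193   0.268  -0.0047] gap 0.655379392014647 107.01669384136324
yawx -1.6654324117554502 tilt [-0.0015 -0.0004 -1.    ]
```

```bash
python3 -m creep '[[0.045,0,0,-0.0006,0,0,0],[0.045,0,0,-0.0006,0,0,0],[0.045,0,0,0,0,0,0]]'; python3 -m creep '[[0.045,0,0,-0.0008,0,0,0],[0.045,0,0,-0.0008,0,0,0],[0.045,0,0,0,0,0,0]]'
```

```text
clock: 8.0
ee_pos: [0.5787, 0.14, 0.0956]
ee_rot: [-0.0, -0.675, 0.738, 0.0]
wrist_force: [-1.8, 0.9, -1.4]
finger_gap: 0.656
grip_force: 107.0
clock: 8.3
ee_pos: [0.5789, 0.14, 0.0974]
ee_rot: [0.0, -0.675, 0.738, -0.0]
wrist_force: [-1.3, 1.6, -1.5]
finger_gap: 0.653
grip_force: 107.0
```

```bash
python3 -m creep '[[0.045,0,0,-0.0015,0,0,0],[0.045,0,0,-0.002,0,0,0],[0.045,0,0,-0.002,0,0,0]]'; python3 -m creep '[[0.045,0,0,-0.003,0,0,0],[0.045,0,0,-0.004,0,0,0],[0.045,0,0,-0.004,0,0,0],[0.045,0,0,-0.004,0,0,0],[0.045,0,0,-0.004,0,0,0],[0.045,0,0,0,0,0,0]]';  python3 -m creep '[[0.045,0,0,-0.01,0,0,0],[0.045,0,0,-0.015,0,0,0],[0.045,0,0,-0.015,0,0,0],[0.045,0,0,-0.015,0,0,0],[0.045,0,0,-0.01,0,0,0],[0.045,0,0,0,0,0,0]]'
python3 - <<'E'
from bench import eyes
import cv2,numpy as np
c=eyes.read_camera("scene")["color"][:,:,::-1]
f=lambda im:np.clip(cv2.resize(im,None,fx=5,fy=5,interpolation=cv2.INTER_CUBIC).astype(float)*1.8,0,255).astype(np.uint8)
cv2.imwrite("pics/a2.png",f(c[140:260,280:400]))
E
python3 go.py .5702 -.1948 .17
```

```text
clock: 8.6
ee_pos: [0.5788, 0.14, 0.1029]
ee_rot: [0.0, -0.675, 0.738, -0.0]
wrist_force: [-0.7, 0.4, -2.2]
finger_gap: 0.654
grip_force: 107.0
clock: 9.2
ee_pos: [0.5792, 0.14, 0.1224]
ee_rot: [0.0, -0.675, 0.738, -0.0]
wrist_force: [0.1, 0.0, -0.4]
finger_gap: 0.658
grip_force: 107.0
clock: 9.8
ee_pos: [0.5795, 0.1401, 0.1883]
ee_rot: [0.001, -0.675, 0.738, -0.001]
wrist_force: [0.1, -0.3, -0.6]
finger_gap: 0.657
grip_force: 107.0
9.85 q [ 0.2372  0.4225  0.1438  1.2912 -0.     -1.245 ] p [0.5791 0.14   0.1871] F [-0.0832  0.3695 -1.1811] M [-0.0176  0.0065  0.0642] gap 0.6537874452505773 106.985991978822
yawx -1.659383722008594 tilt [ 0.0009  0.0002 -1.    ]
tool delta [ 0.3343 -0.0207  0.017 ]
```

View pics/a2.png

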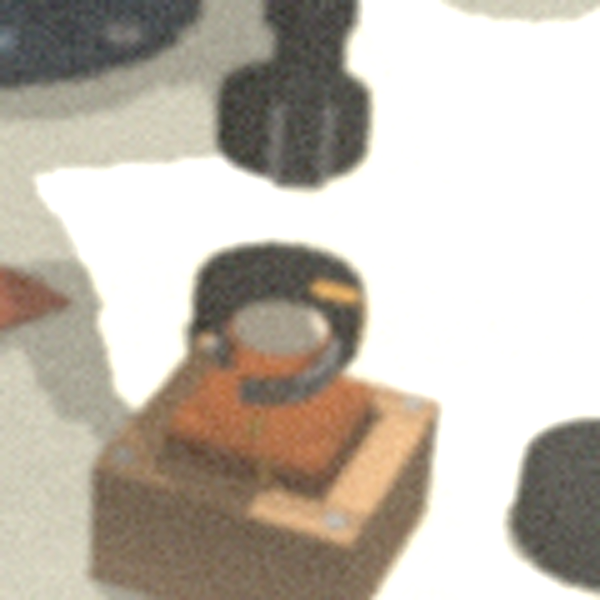

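The cap is off and held in the gripper, with its rim at about (290,180). The pale seal disc shows at (285,325) and the jar is still seated in its block. Next I'll carry the cap to the tray.

```bash
python3 -m creep '[[0.045,0.02,-0.001,0,0,0,0],[0.045,0.038,-0.0025,0,0,0,0],[0.045,0.038,-0.0025,0,0,0,0],[0.045,0.038,-0.0025,0,0,0,0],[0.045,0.038,-0.0025,0,0,0,0],[0.045,0.038,-0.0025,0,0,0,0],[0.045,0.038,-0.0025,0,0,0,0],[0.045,0.038,-0.0025,0,0,0,0],[0.045,0.032,-0.001,0,0,0,0],[0.045,0.016,-0.001,0,0,0,0]]'; python3 -m creep '[[0.045,0,0,0.02,0,0,0],[0.045,0,0,0.03,0,0,0],[0.045,0,0,0.03,0,0,0],[0.045,0,0,0.03,0,0,0],[0.045,0,0,0.03,0,0,0],[0.045,0,0,0.015,0,0,0],[0.045,0,0,0,0,0,0],[0.045,0,0,0,0,0,0]]'; python3 go.py .5702 -.1948 .002
python3 - <<'E'
from bench import eyes
import cv2,numpy as np
c=eyes.read_camera("scene")["color"][:,:,::-1]
f=lambda im:np.clip(cv2.resize(im,None,fx=5,fy=5,interpolation=cv2.INTER_CUBIC).astype(float)*1.8,0,255).astype(np.uint8)
cv2.imwrite("pics/a3.png",f(c[180:290,120:240]))
E
```

```text
clock: 10.85
ee_pos: [0.5689, -0.1969, 0.1857]
ee_rot: [-0.0, -0.674, 0.738, 0.001]
wrist_force: [0.1, -0.0, -0.8]
finger_gap: 0.652
grip_force: 107.0
clock: 11.65
ee_pos: [0.5697, -0.1942, 0.0319]
ee_rot: [-0.0, -0.675, 0.738, 0.0]
wrist_force: [0.4, -0.8, -0.1]
finger_gap: 0.654
grip_force: 107.0
11.65 q [-0.3285  0.5272 -0.098   0.9459  0.0001 -1.8111] p [ 0.5697 -0.1942  0.0319] F [ 0.3719 -0.8073 -0.0973] M [-0.0318 -0.06   -0.0111] gap 0.6535239440688945 106.9952673155209
yawx -1.6590612843457002 tilt [-0.0004  0.0002 -1.    ]
tool delta [ 0.0006 -0.0006  0.0299]
```

View pics/a3.png

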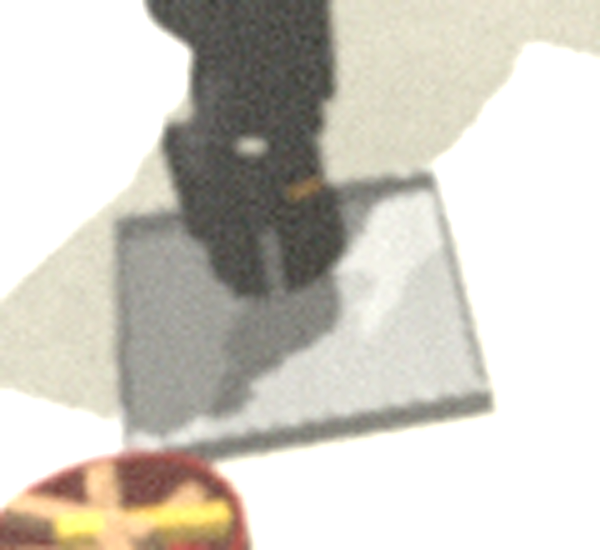

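The cap is level over the tray's middle, with its rim at about (280,290) in the crop. I'll lower it by feel.

```bash
python3 -m creep '[[0.045,0,0,0.01,0,0,0],[0.045,0,0,0.01,0,0,0],[0.045,0,0,0.006,0,0,0],[0.045,0,0,0.002,0,0,0],[0.045,0,0,0,0,0,0]]';  python3 -m creep '[[0.045,0,0,0.001,0,0,0],[0.045,0,0,0.001,0,0,0],[0.045,0,0,0,0,0,0]]'; python3 -m creep '[[0.045,0,0,0.001,0,0,0],[0.045,0,0,0,0,0,0]]'
```

```text
clock: 12.2
ee_pos: [0.5694, -0.1945, 0.0033]
ee_rot: [-0.0, -0.675, 0.738, 0.0]
wrist_force: [-0.4, 0.4, -0.3]
finger_gap: 0.653
grip_force: 107.0
clock: 12.5
ee_pos: [0.5697, -0.1946, 0.0018]
ee_rot: [0.0, -0.675, 0.738, -0.0]
wrist_force: [-0.4, 0.5, -0.9]
finger_gap: 0.649
grip_force: 107.0
clock: 12.7
ee_pos: [0.5697, -0.1946, 0.0007]
ee_rot: [0.0, -0.675, 0.738, -0.0]
wrist_force: [-0.1, -0.2, 0.3]
finger_gap: 0.654
grip_force: 107.0
```

```bash
for i in 1 2; do :; done; python3 -m creep '[[0.045,0,0,0.0008,0,0,0],[0.045,0,0,0,0,0,0]]'; python3 -m creep '[[0.045,0,0,0.0008,0,0,0],[0.045,0,0,0,0,0,0]]';python3 -m creep '[[0.045,0,0,0.0006,0,0,0],[0.045,0,0,0,0,0,0]]'
```

```text
clock: 12.9
ee_pos: [0.5696, -0.1945, -0.0002]
ee_rot: [-0.0, -0.675, 0.738, 0.0]
wrist_force: [-0.2, 0.3, -0.4]
finger_gap: 0.65
grip_force: 107.0
clock: 13.1
ee_pos: [0.5697, -0.1946, -0.0008]
ee_rot: [0.0, -0.675, 0.738, -0.0]
wrist_force: [0.8, 0.3, -0.4]
finger_gap: 0.654
grip_force: 107.5
clock: 13.3
ee_pos: [0.5698, -0.1946, -0.0009]
ee_rot: [0.0, -0.675, 0.738, -0.0]
wrist_force: [-3.3, 1.2, 11.5]
finger_gap: 0.652
grip_force: 110.0
```

```bash
python3 -m creep '[[0.045,0,0,-0.0005,0,0,0],[0.045,0,0,0,0,0,0]]' 20; python3 -m creep '[[0.058,0,0,0,0,0,0],[0.06,0,0,0,0,0,0],[0.064,0,0,0,0,0,0],[0.07,0,0,0,0,0,0],[0.0854,0,0,0,0,0,0],[0.0854,0,0,0,0,0,0],[0.0854,0,0,0,0,0,0]]'; python3 -m creep '[[0.0854,0,0,-0.005,0,0,0],[0.0854,0,0,-0.01,0,0,0],[0.0854,0,0,-0.02,0,0,0],[0.0854,0,0,-0.03,0,0,0],[0.0854,0,0,-0.03,0,0,0],[0.0854,0,0,-0.03,0,0,0],[0.0854,0,0,-0.03,0,0,0],[0.0854,0,0,-0.02,0,0,0],[0.0854,0,0,0,0,0,0]]'
python3 - <<'E'
from bench import eyes
import cv2,numpy as np
c=eyes.read_camera("scene")["color"][:,:,::-1]
f=lambda im:np.clip(cv2.resize(im,None,fx=3,fy=3,interpolation=cv2.INTER_CUBIC).astype(float)*1.8,0,255).astype(np.uint8)
cv2.imwrite("pics/a4.png",f(c[160:330,120:386]))
E
```

```text
clock: 13.5
ee_pos: [0.5698, -0.1946, -0.0008]
ee_rot: [0.0, -0.675, 0.738, -0.0]
wrist_force: [-1.4, 1.3, 5.1]
finger_gap: 0.651
grip_force: 107.8
clock: 14.2
ee_pos: [0.5697, -0.1946, -0.001]
ee_rot: [0.0, -0.675, 0.738, -0.0]
wrist_force: [-0.4, -0.0, 0.3]
finger_gap: 1.001
grip_force: 0.0
clock: 15.1
ee_pos: [0.5711, -0.195, 0.178]
ee_rot: [0.001, -0.675, 0.738, -0.002]
wrist_force: [0.9, -0.8, 0.4]
finger_gap: 1.001
grip_force: 0.0
```

View pics/a4.png

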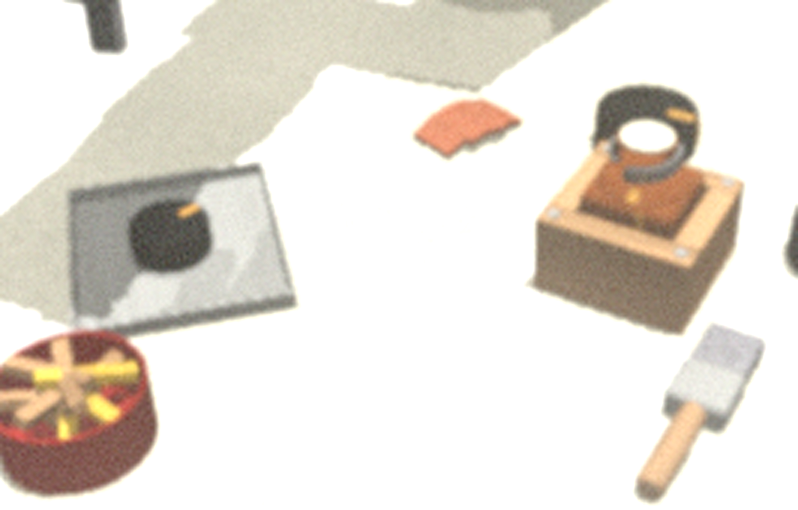

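The cap lies flat and top up in the tray at about (170,237), the jar stands in its block at (640,190), and nothing else has moved. Handing in.

```bash
python3 -c "
from bench import job
print(job.hand_in())"
```

```text
the job is handed in; nothing more can be done
None
```

The cap was broken loose, spun off and laid flat, top up, in the steel tray. The jar still stands home in its block and the sherd, brush and tin look untouched; the job is handed in at about 15 s, with no verdict returned.

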